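# Take the forgotten steel rule out of a part-closed carton

### The arm

A 6-joint arm with a two-finger parallel gripper is mounted at the origin on the work surface; the furniture and walls round the work are solid. World frame = base frame: x ahead of the robot, y to its left, z up, the work surface at z = 0. Lengths are in m, angles in degrees, forces in N, time in s.
With the tool pointing down it reaches from about 0.3 to 0.85 m from the base axis. Payload 5.4 kg.
Tool frame: the origin (TCP) lies midway between the tips of the shut fingers; the grasp point (between the pads) lies 19 mm behind it; x points along the fingers, z is the direction in which the jaws open and shut, and the axes are right-handed (so a half turn about x gives the same grasp; the last joint's range is limited). The gripper opens to 85 mm and grips with 20 to 120 N. Pads are 22 mm wide; open, the fingers measure 114 mm over their backs; the gripper's body (76 mm by 85 mm) begins 54 mm behind the grasp point. The pads swing forward as they close: fully open they stand 13 mm farther back than shut.
Start: joints at [57.92, 9.076, 91.501, -0, 79.423, -12.038], TCP at [0.197, 0.54, 0.231] pointing down, gripper open.
Joint ranges: [-166.64, 166.64], [-54.1, 131.32], [10.49, 154.53], [-73.88, 253.88], [9.74, 151.15], [-171.62, 171.62]. Speed limits (degrees/s): [147.25, 147.25, 180, 180, 180, 180].

### API

Orientations are given as [roll, pitch, yaw] about the fixed x, y, z axes, in that order (R = Rz(yaw) Ry(pitch) Rx(roll)).
In Python, from rig import sensors, cams, workorder gives the robot as it stands.
- The arm moves only by the tool arm_command, never from a script. Its argument "commands" is a list that holds one entry, the list of rows, each a list of 7 numbers: the opening, from 0 (shut) to 1 (fully open), then the shift along the tool's x, y, z in cm, then the turn, a rotation vector about the tool's x, y, z in degrees. A call has 1 to 12 rows; each row shifts and turns the pose as measured when the row begins, along the tool's axes as they then stand; what a row does not reach is not made up. A row lasts 1/12 s, in which the tool goes at most 41.7 mm and 7.16 degrees, less where a joint would pass 70% of its speed; a pose out of reach is approached as far as the arm can. A call is refused whole if a number of a shift passes 4.17 or a number of a turn 7.16, either way. A call with a gripper value outside its range is refused whole. The fingers move at their own pace and stop on an object; "newtons" is the grip in N (left out, the last holds). Time passes only in rows, so rows that do not move let the fingers close. It gives the time, the measured TCP pose, the force and the opening at its end, in the units of the state.
- sensors.read_state(): the state, without advancing time (a new reading comes with each control period).
- cams.grab_frame(name): name is "scene" or "top" or "wrist"; returns the picture (480x640x3 uint8, blue, green, red); there is no depth.
- cams.calibration(name): a dict with "intrinsics" (3x3 intrinsics, pixels), "k1" (the pictures are not rectified: a ray, as slopes to the right and down, at radius r is drawn at 1 + k1 r^2 times it, then the intrinsics apply), "origin" and "orientation" of the camera in the world. Camera axes: x right, y up, looking along -z (the intrinsics and any distortion apply to the point x, -y, -z); pixel columns grow to the right and rows downward; lengths in m; the calibration is good to about 2 mm. A picture is of the moment at which its call begins: read the wrist's pose just before it. calibration takes no time and is no camera call; for the wrist camera it gives the pose at the moment of the call.
- workorder.finish_job(): hands the job in, once; it reports no verdict.
Trained networks look in the newest picture that a camera, given by its name, has taken for a name from the list of things; names that differ only in an ending like _2 or _b are one class to them, and where a whole thing is asked for, a point or a joint stands for the part that bears it (a point fixed in the world has none). Each returns a list of dicts, best first, with "confidence" (0 to 1); they miss things now and then, are a little off and sometimes report something else, mostly with a low value. They report only what shows in the picture. A call takes as long as a camera call.
- cams.outline_of(camera, thing): "region" (480x640 bool, what is visible of it) and "xy" ([column, row] in pixels, amid what is visible of it).
- cams.pinpoint(camera, thing): "xy" ([column, row] in pixels: a listed point, or the origin of a listed thing).
The state is a dict: "clock": time; "qpos": joint angles; "qd": joint speeds; "effort": joint torques, N m; "position": TCP position; "orientation": TCP orientation; "ft_force": force on the tool from outside, world axes, zero at the start; "wrist_torque": the same for the moment, N m; "gripper_width": opening from 0.0 (shut) to 1.0 (fully open).
Only numpy, scipy, OpenCV 4.12 (cv2) and the standard library are available. Lean on these libraries where they do the work, as an engineer would, in place of code of your own. Each camera call takes 0.05 s, during which the arm holds its last target.

### The job

The long steel rule has been left lying on the goods inside the packed carton, and it is longer than the gap between the two end flaps that are already folded in and taped. Before the carton is sealed, bring the rule out through that gap by tilting it and leading one end out first, gently, so that the taped end flaps are not bent up or pushed down and the loose tape measure and tape roll beside the carton stay where they are. Finish while still holding the rule in the gripper, about level and at rest, a good hand's breadth (10 cm or more) above the carton.

Things in the scene. Friction and masses are not known exactly. Their poses are not given: they have to be found in the camera images.
- steel_ruler: The plain steel rule, 310 x 27 x 8 mm, 0.06 kg, lying flat on the goods in the carton, roughly along the carton's length, both ends reaching under the end flaps. Origin at the centre of its underside; own x along its length, y across its 27 mm width, z through its thickness (up at the start).
- ruler_end_a (a point): Middle of the rule's end at its own +x, 155 mm from the centre, at half its thickness.
- ruler_end_b (a point): Middle of the rule's end at its own -x, 155 mm from the centre, at half its thickness.
- carton: Brown corrugated carton standing on the bench, heavy, it does not move. Origin at the centre of its underside; own y along its length, x across it, z up. Inside 470 mm long (y) and 196 mm wide (x); walls 4 mm thick, 129 mm high. Two side flaps, 100 mm long, hang open down the outside of the long walls and stand out up to 35 mm from them.
- goods_top (a point): Middle of the nearly flat top of the packed goods in the carton (two long white boxes, two small brown cartons, all immovable; gaps of 2 to 15 mm between and round them), 68 mm above the carton's underside. 61 mm are free between the goods and the undersides of the end flaps.
- gap_centre (a point): Middle of the open gap between the end flaps, at the level of their top faces, 133 mm above the carton's underside. The gap is 250 mm long (carton's y from -125 to +125 mm) and 196 mm wide (its x).
- flap_left (a joint): Bend, rad, of the end flap at the carton's +y end: 0 lying level as taped, positive bent up. The flap, 4 mm thick, underside 129 mm above the carton's underside, reaches 110 mm inward from its crease at own y = +235 mm over the whole width. A spring of 5 N m/rad returns it to 0: 5.5 N on its free edge bend it about 0.12 rad (13 mm).
- flap_right (a joint): The same for the end flap at the carton's -y end (crease at own y = -235 mm).
- tape_measure: Loose yellow tape measure, 64 x 75 x 37 mm, lying on the bench beyond the carton's left end. Origin at the centre of its underside.
- tape_roll_2: Loose roll of clear tape, 105 mm across, 48 mm high, lying flat on the bench beyond the carton's right end. Origin at the centre of its underside.

How it is judged:
By the outcome, as a careful person would: the job done as asked, in the order asked, and still so for the second after the job is handed in, while the arm keeps its last pose, push and grip.
It also fails if it takes over 45 s, if anything falls off the work surface, if the arm or the gripper's body presses on something with over 40 N, if the wrist force passes 120 N, or if a joint passes its speed limit or range.

## Working session

There is one attempt and no reset: what is moved stays moved. The work goes in short steps, Python scripts to look and compute and a tool call to move; the robot and the scene stay as the last step left them, time stands still between calls to the robot, and variables do not carry over. Pictures are saved under pics/ and viewed, and the job is handed in when it is done.

Besides the shell and the picture viewer there is one more tool, called after "Call:" by a JSON object that holds its "method" and its "body", one argument or row to a line. arm_command: Moves the arm, as the interface text tells. Its arguments: {"type":"object","properties":{"commands":{"type":"array","items":{"type":"array","items":{"type":"array","items":{"type":"number"}}}},"newtons":{"type":"number"}},"required":["commands"]}

```bash
mkdir -p pics; ls
python3 - <<'E'
from rig import sensors,cams,workorder
import cv2
print(sensors.read_state())
for n in("scene","top","wrist"):
    print(n,cams.calibration(n)); cv2.imwrite(f"pics/{n}0.png",cams.grab_frame(n))
E
```

```text
pics
{'clock': 0.0, 'qpos': array([ 5.79213727e+01,  9.11231703e+00,  9.15722032e+01, -5.79244511e-04,
        7.94238053e+01, -1.20368612e+01]), 'qd': array([-0.08866504, -0.0310024 , -0.04535184,  0.09335079, -0.05273353,
        0.0454057 ]), 'effort': array([ 4.76393052e-04, -3.96003950e+01, -3.31428373e+01, -2.97668939e-04,
        8.55887309e-03,  1.30731701e-05]), 'position': array([0.19674143, 0.53965232, 0.23031991]), 'orientation': array([ 168.26419991,   89.89167298, -121.77745941]), 'ft_force': array([-0.32953952,  0.44330248,  0.91398827]), 'wrist_torque': array([0.00650367, 0.03151372, 0.01417248]), 'gripper_width': 1.0018433439161423}
scene {'intrinsics': array([[574.94895796,   0.        , 324.74904069],
       [  0.        , 574.94895796, 228.53368466],
       [  0.        ,   0.        ,   1.        ]]), 'k1': -0.07670594820207617, 'origin': array([-0.41208187, -0.73907151,  1.32697198]), 'orientation': array([ 43.45014757,   0.96211621, -54.96088559])}
top {'intrinsics': array([[605.56384287,   0.        , 330.59683154],
       [  0.        , 605.56384287, 234.43808966],
       [  0.        ,   0.        ,   1.        ]]), 'k1': -0.040292082866768705, 'origin': array([ 0.32572847, -0.04436313,  1.57516256]), 'orientation': array([  7.27050201,  -0.76318064, -89.90404414])}
wrist {'intrinsics': array([[386.48844196,   0.        , 319.26811431],
       [  0.        , 386.48844196, 237.30842932],
       [  0.        ,   0.        ,   1.        ]]), 'k1': -0.026017030326751192, 'origin': array([0.11848103, 0.56966136, 0.37325043]), 'orientation': array([-1.87334110e+01, -9.65726077e-03,  7.00261620e+01])}
```

View pics/top0.png

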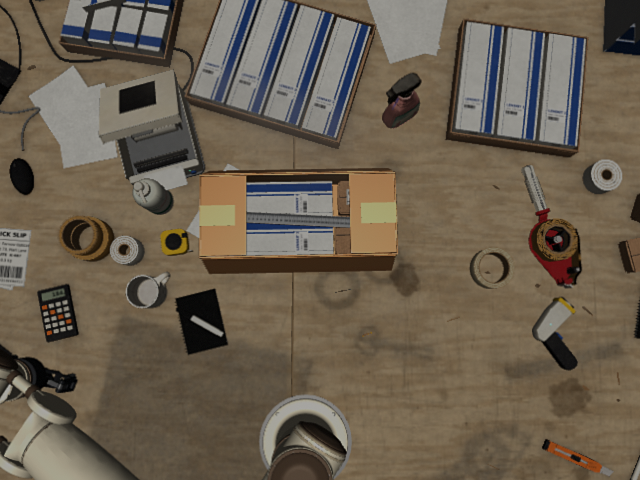

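View pics/scene0.png

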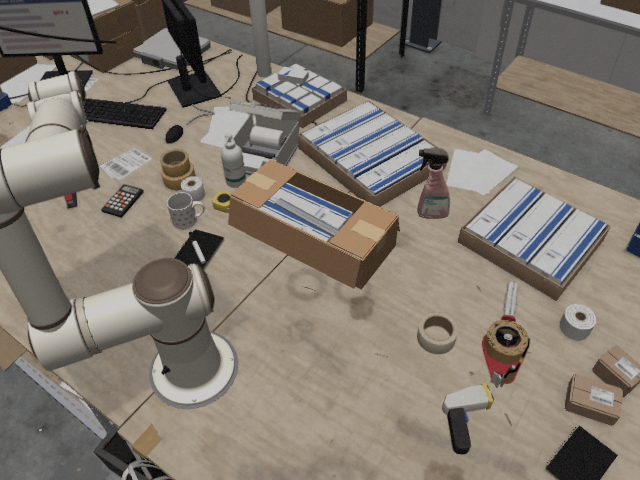

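```bash
cat > h.py <<'E'
import numpy as np, cv2
from scipy.spatial.transform import Rotation as R
from rig import sensors,cams
def RM(o): return R.from_euler('xyz',o,degrees=True)
def ray(cal,uv):
    K=cal['intrinsics'];d=np.array([cal['k1'],0,0,0.])
    # r_d = r(1+k1 r^2)
    p=cv2.undistortPoints(np.array([[uv]],float),K,d)[0,0]
    v=RM(cal['orientation']).apply([p[0],-p[1],-1]); return cal['origin'],v
def onplane(cal,uv,z):
    o,v=ray(cal,uv); return o+v*(z-o[2])/v[2]
def proj(cal,P):
    q=RM(cal['orientation']).inv().apply(np.atleast_2d(P)-cal['origin'])
    q=q*[1,-1,-1]
    return cv2.projectPoints(q,np.zeros(3),np.zeros(3),cal['intrinsics'],np.array([cal['k1'],0,0,0.]))[0][:,0]
E
python3 - <<'E'
from h import *
f=cv2.imread('pics/top0.png'); cv2.imwrite('pics/top0z.png',cv2.resize(f[160:280,180:420],(800,400),interpolation=cv2.INTER_CUBIC))
for c in("top","scene"):
    cams.grab_frame(c); cal=cams.calibration(c)
    for t,z in(("steel_ruler",.068),("ruler_end_a",.072),("ruler_end_b",.072),("carton",0),("gap_centre",.133),("goods_top",.068),("tape_measure",0),("tape_roll_2",0)):
        for r in cams.pinpoint(c,t)[:2]: print(c,t,r['confidence'],r['xy'],onplane(cal,r['xy'],z).round(4))
        if t=="steel_ruler":
            for r in cams.outline_of(c,t)[:1]:
                ys,xs=np.nonzero(r['region']); print(r['confidence'],xs.min(),xs.max(),ys.min(),ys.max())
                for sel in(xs.min()+3,xs.max()-3):
                    m=xs==sel; print(onplane(cal,[sel,ys[m].mean()],.076))
print(sensors.read_state()['clock'])
E
```

```text
top steel_ruler 0.77 [304.7, 218.6] [0.558  0.0011 0.068 ]
0.95 246 349 212 227
[0.56034508 0.14027565 0.076     ]
[ 0.54856203 -0.10252468  0.076     ]
top ruler_end_a 0.65 [243.1, 220.9] [0.551  0.1554 0.072 ]
top ruler_end_b 0.65 [243.1, 220.9] [0.551  0.1554 0.072 ]
top carton 0.72 [301.0, 219.3] [0.5666 0.0129 0.    ]
top gap_centre 0.78 [296.0, 216.4] [0.5533 0.0201 0.133 ]
top goods_top 0.91 [296.8, 216.4] [0.5636 0.021  0.068 ]
top tape_measure 0.8 [177.1, 242.4] [0.5044 0.3365 0.    ]
top tape_roll_2 0.81 [490.6, 267.6] [ 0.4405 -0.4846  0.    ]
scene steel_ruler 0.66 [313.5, 222.9] [0.5525 0.005  0.068 ]
scene steel_ruler 0.3 [309.2, 220.9] [0.552  0.0209 0.068 ]
0.88 274 338 198 235
[0.55432858 0.14742848 0.076     ]
[ 0.555141   -0.07253942  0.076     ]
scene ruler_end_a 0.74 [277.5, 198.6] [0.5723 0.16   0.072 ]
scene ruler_end_b 0.74 [277.5, 198.6] [0.5723 0.16   0.072 ]
scene carton 0.64 [314.4, 235.6] [0.5612 0.0104 0.    ]
scene gap_centre 0.79 [311.9, 206.8] [0.554  0.0094 0.133 ]
scene gap_centre 0.47 [275.8, 200.0] [0.5168 0.1168 0.133 ]
scene goods_top 0.83 [311.1, 220.5] [0.5567 0.0171 0.068 ]
scene tape_measure 0.56 [226.2, 203.1] [0.5156 0.3408 0.    ]
scene tape_roll_2 0.8 [435.7, 337.9] [ 0.4398 -0.48    0.    ]
1.15
```

View pics/top0z.png

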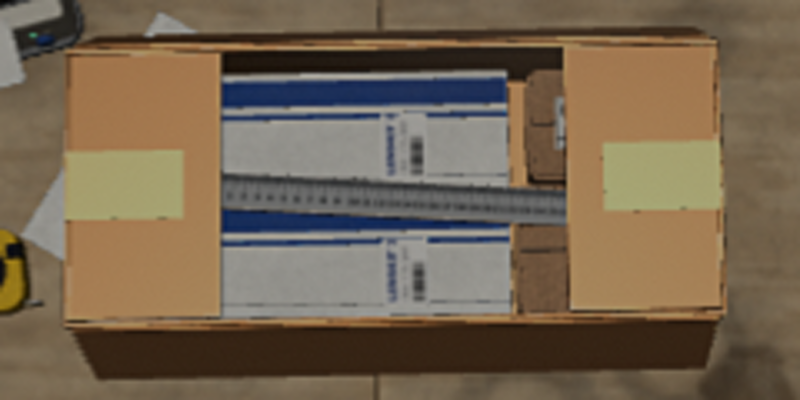

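View pics/wrist0.png

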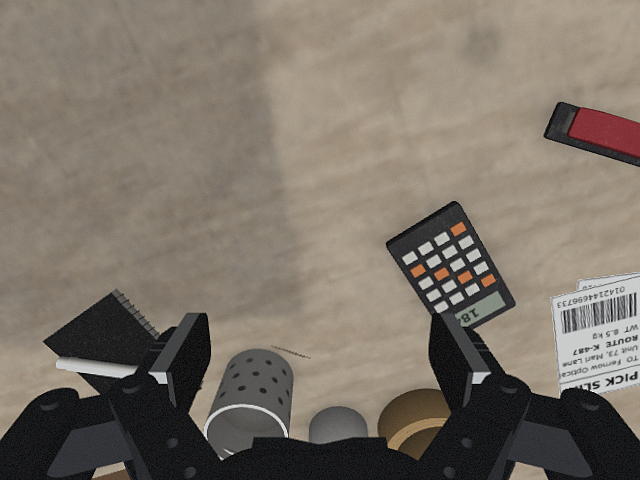

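Run:
```python
from h import *
f=cv2.imread('pics/scene0.png'); cv2.imwrite('pics/scene0z.png',cv2.resize(f[150:290,220:410],(800,590),interpolation=cv2.INTER_CUBIC))
cal=cams.calibration('top')
for n,u in dict(TL=(66,55),TR=(717,45),BL=(66,322),BR=(720,313),Lt=(221,53),Lb=(221,317),Rt=(564,45),Rb=(570,310)).items():
    print(n,onplane(cal,[180+u[0]*.3,160+u[1]*.3],.133).round(4))
for n,u in dict(l=(223,190),r=(566,207)).items():
    print(n,onplane(cal,[180+u[0]*.3,160+u[1]*.3],.076).round(4))
```

```text
TL [0.6506 0.2547 0.133 ]
TR [ 0.6601 -0.2203  0.133 ]
BL [0.4554 0.249  0.133 ]
BR [ 0.4633 -0.2201  0.133 ]
Lt [0.6524 0.1418 0.133 ]
Lb [0.4593 0.138  0.133 ]
Rt [ 0.6595 -0.1083  0.133 ]
Rb [ 0.4652 -0.1122  0.133 ]
l [0.5603 0.1455 0.076 ]
r [ 0.5483 -0.112   0.076 ]
```

View pics/scene0z.png

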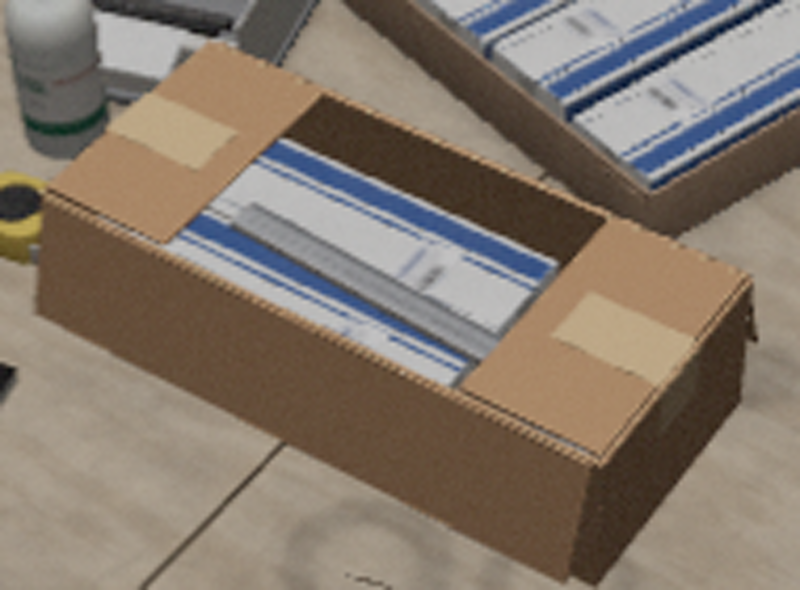

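Run:
```python
from h import *
cal=cams.calibration('scene')
for u in((253,205),(233,224),(243,214),(320,97),(165,243),(605,220),(463,388)):
    z=.076 if u[0]<255 and u!=(165,243) else .133
    print(u,onplane(cal,[220+u[0]*.2375,150+u[1]*140/590],z).round(4))
```

```text
(253, 205) [0.5736 0.1502 0.076 ]
(233, 224) [0.5491 0.1499 0.076 ]
(243, 214) [0.5617 0.1504 0.076 ]
(320, 97) [0.6493 0.1405 0.133 ]
(165, 243) [0.4632 0.1374 0.133 ]
(605, 220) [ 0.6566 -0.1073  0.133 ]
(463, 388) [ 0.4681 -0.1152  0.133 ]
```

```bash
cat >> h.py <<'E'
U=np.array([.0466,.9989,0]);U/=np.linalg.norm(U)
def target(sgn=1,tilt=0):
    # tool x down, z = sgn*perp ; tilt: +y end of rule raised, deg
    x=np.array([0,0,-1.]);z=sgn*np.array([U[1],-U[0],0]);y=np.cross(z,x)
    M=R.from_matrix(np.c_[x,y,z])
    ax=np.array([U[1],-U[0],0])
    return R.from_rotvec(np.deg2rad(tilt)*ax)*M   # rot about +x-ish raises +y end
def plan(P,T):
    s=sensors.read_state();C=RM(s['orientation'])
    print('clk',round(s['clock'],2),'tcp',s['position'].round(4),'tool axes x,y,z',C.as_matrix().T.round(3).tolist(),'F',s['ft_force'].round(1),'w',round(s['gripper_width'],3),'q',s['qpos'].round(1))
    rv=(C.inv()*T).as_rotvec(degrees=True)
    d=np.array(P)-s['position']
    print('turn(tool)',rv.round(2),'shift now cm',(C.inv().apply(d)*100).round(2),'shift after turn cm',(T.inv().apply(d)*100).round(2))
E
python3 - <<'E'
from h import *
for s in(1,-1): plan([.5568,.05,.2],target(s))
E
```

```text
clk 1.15 tcp [0.197  0.5402 0.2313] tool axes x,y,z [[-0.0, -0.0, -1.0], [-0.939, 0.343, 0.0], [0.343, 0.939, -0.0]] F [-0.2 -0.3 -0.1] w 1.002 q [ 57.9   9.1  91.5  -0.   79.4 -12. ]
turn(tool) [72.63 -0.    0.  ] shift now cm [  3.13 -50.59 -33.72] shift after turn cm [  3.13 -47.29  38.22]
clk 1.15 tcp [0.197  0.5402 0.2313] tool axes x,y,z [[-0.0, -0.0, -1.0], [-0.939, 0.343, 0.0], [0.343, 0.939, -0.0]] F [-0.2 -0.3 -0.1] w 1.002 q [ 57.9   9.1  91.5  -0.   79.4 -12. ]
turn(tool) [-107.37   -0.     -0.  ] shift now cm [  3.13 -50.59 -33.72] shift after turn cm [  3.13  47.29 -38.22]
```

Call:
{"method": "arm_command", "body": {
  "commands": [
    [[1, -0.3, 0, 0, 6.9, 0, 0], [1, -0.3, 0, 0, 6.9, 0, 0], [1, -0.3, 0, 0, 6.9, 0, 0], [1, 0, 0, 0, 6.9, 0, 0], [1, 0, 0, 0, 6.9, 0, 0], [1, 0, 0, 0, 6.9, 0, 0], [1, 0, 0, 0, 6.9, 0, 0], [1, 0, 0, 0, 6.9, 0, 0], [1, 0, 0, 0, 6.9, 0, 0], [1, 0, 0, 0, 6.9, 0, 0], [1, 0, 0, 0, 3.6, 0, 0], [1, 0, 0, 0, 0, 0, 0]]
  ]
}}

```text
clock: 2.15
position: [0.197, 0.5401, 0.2407]
orientation: [-125.5, 90.0, -131.1]
ft_force: [-0.5, 0.4, 0.0]
gripper_width: 1.0
```

Call:
{"method": "arm_command", "body": {
  "commands": [
    [[1, 0, -3.1, 2.5, 0, 0, 0], [1, 0, -3.1, 2.5, 0, 0, 0], [1, 0, -3.1, 2.5, 0, 0, 0], [1, 0, -3.1, 2.5, 0, 0, 0], [1, 0, -3.1, 2.5, 0, 0, 0], [1, 0, -3.1, 2.5, 0, 0, 0], [1, 0, -3.1, 2.5, 0, 0, 0], [1, 0, -3.1, 2.5, 0, 0, 0], [1, 0, -3.1, 2.5, 0, 0, 0], [1, 0, -3.1, 2.5, 0, 0, 0], [1, 0, -3.1, 2.5, 0, 0, 0], [1, 0, -3.1, 2.5, 0, 0, 0]]
  ]
}}

```text
clock: 3.15
position: [0.4721, 0.1342, 0.2411]
orientation: [47.5, 89.6, 44.3]
ft_force: [0.9, 0.3, -0.5]
gripper_width: 1.0
```

Run:
```python
from h import *
plan([.5568,.05,.2],target(1))
```

```text
clk 3.15 tcp [0.4721 0.1342 0.2411] tool axes x,y,z [[0.005, 0.005, -1.0], [0.055, 0.998, 0.005], [0.998, -0.055, 0.005]] F [ 0.9  0.3 -0.5] w 1.0 q [  1.6  -4.3 104.2   0.3  79.8   4.7]
turn(tool) [-0.48  0.27 -0.29] shift now cm [ 4.11 -7.96  8.9 ] shift after turn cm [ 4.11 -8.01  8.86]
```

Call:
{"method": "arm_command", "body": {
  "commands": [
    [[1, 0, -2.7, 2.9, -0.4, 0.2, -0.2], [1, 0, -2.7, 2.9, 0, 0, 0], [1, 0, -2.6, 2.9, 0, 0, 0], [1, 0, 0, 0, 0, 0, 0], [1, 0, 0, 0, 0, 0, 0]]
  ]
}}

```text
clock: 3.57
position: [0.5619, 0.0369, 0.241]
orientation: [-6.4, 89.8, -9.0]
ft_force: [0.0, 0.5, -0.5]
gripper_width: 1.003
```

Run:
```python
from h import *
plan([.5568,.05,.2],target(1))
cal=cams.calibration('wrist')
f=cams.grab_frame('wrist');cv2.imwrite('pics/w1.png',f)
for r in cams.outline_of('wrist','steel_ruler')[:2]:
    m=r['region'].astype(np.uint8);ys,xs=np.nonzero(m);print(r['confidence'],xs.min(),xs.max(),ys.min(),ys.max(),cv2.minAreaRect(np.c_[xs,ys].astype(np.float32)))
for t in("ruler_end_a","ruler_end_b"):
  for r in cams.pinpoint('wrist',t)[:2]: print(t,r['confidence'],r['xy'],onplane(cal,r['xy'],.072).round(4))
```

```text
clk 3.57 tcp [0.5619 0.0369 0.241 ] tool axes x,y,z [[0.004, -0.001, -1.0], [0.047, 0.999, -0.0], [0.999, -0.047, 0.004]] F [ 0.   0.5 -0.5] w 1.003 q [-8.5  6.8 92.9 -0.  80.1 -5.9]
turn(tool) [-0.01  0.21  0.02] shift now cm [ 4.09  1.29 -0.58] shift after turn cm [ 4.1   1.29 -0.57]
0.83 292 328 66 398 ((310.0, 232.0), (332.0, 36.0), 90.0)
ruler_end_a 0.67 [311.7, 394.3] [ 0.546  -0.1484  0.072 ]
ruler_end_a 0.61 [308.5, 52.7] [0.5597 0.1595 0.072 ]
ruler_end_b 0.67 [311.7, 394.3] [ 0.546  -0.1484  0.072 ]
ruler_end_b 0.61 [308.5, 52.7] [0.5597 0.1595 0.072 ]
```

View pics/w1.png

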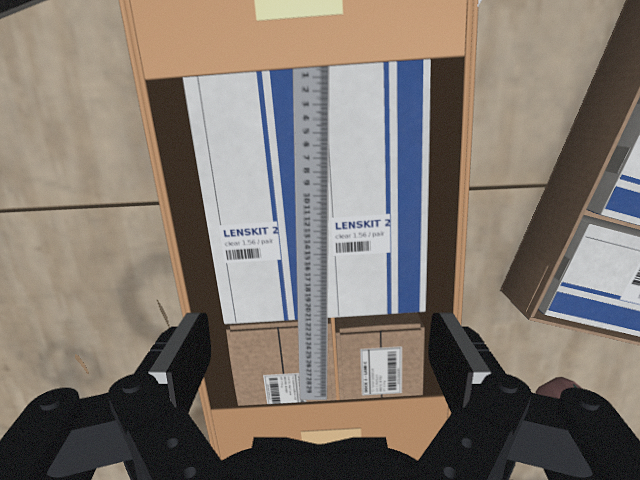

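Run:
```python
from h import *
cal=cams.calibration('wrist')
f=cv2.imread('pics/w1.png');cv2.imwrite('pics/w1z.png',cv2.resize(f[340:420,250:390],(800,457),interpolation=cv2.INTER_CUBIC))
for u in((301,400),(327,400),(314,400),(313,300),(312,200),(310,100),(310,67)): print(u,onplane(cal,u,.076).round(4))
for u in((146,79),(466,56),(210,408),(430,402)): print(u,onplane(cal,u,.129 if u[1]>300 else .133).round(4))
```

```text
(301, 400) [ 0.5346 -0.1495  0.076 ]
(327, 400) [ 0.5602 -0.1506  0.076 ]
(314, 400) [ 0.5474 -0.15    0.076 ]
(313, 300) [ 0.5518 -0.0395  0.076 ]
(312, 200) [0.5554 0.0516 0.076 ]
(310, 100) [0.5577 0.1287 0.076 ]
(310, 67) [0.5588 0.1517 0.076 ]
(146, 79) [0.4599 0.1446 0.133 ]
(466, 56) [0.6531 0.149  0.133 ]
(210, 408) [ 0.4639 -0.1076  0.129 ]
(430, 402) [ 0.6453 -0.1098  0.129 ]
```

View pics/w1z.png

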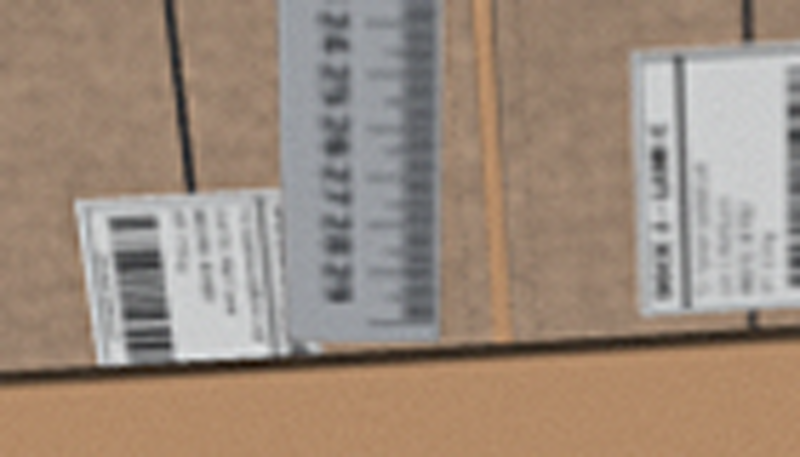

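Call:
{"method": "arm_command", "body": {
  "commands": [
    [[0.45, 3, 0, -0.6, 0, 0.2, 0], [0.45, 3, 0, 0, 0, 0, 0], [0.45, 3, 0, 0, 0, 0, 0], [0.45, 2, 0, 0, 0, 0, 0], [0.45, 1.5, 0, 0, 0, 0, 0], [0.45, 1, 0, 0, 0, 0, 0], [0.45, 0.5, 0, 0, 0, 0, 0], [0.45, 0, 0, 0, 0, 0, 0], [0.45, 0, 0, 0, 0, 0, 0]]
  ],
  "newtons": 50
}}

```text
clock: 4.52
position: [0.5529, 0.0495, 0.102]
orientation: [-1.0, 89.4, -2.5]
ft_force: [-0.4, -0.3, 0.0]
gripper_width: 0.451
```

Run:
```python
from h import *
plan([.5553,.037,.07],target(1))
cal=cams.calibration('wrist')
f=cams.grab_frame('wrist');cv2.imwrite('pics/w2.png',f)
f=cams.grab_frame('scene');cv2.imwrite('pics/s2.png',cv2.resize(f[100:290,200:440],(800,633)))
```

```text
clk 4.52 tcp [0.5529 0.0495 0.102 ] tool axes x,y,z [[0.011, -0.0, -1.0], [0.026, 1.0, -0.0], [1.0, -0.026, 0.011]] F [-0.4 -0.3  0. ] w 0.451 q [-7.400e+00  1.350e+01  1.019e+02  1.000e-01  6.400e+01 -5.900e+00]
turn(tool) [1.18 0.63 0.  ] shift now cm [ 3.2  -1.24  0.24] shift after turn cm [ 3.2  -1.23  0.3 ]
```

View pics/w2.png

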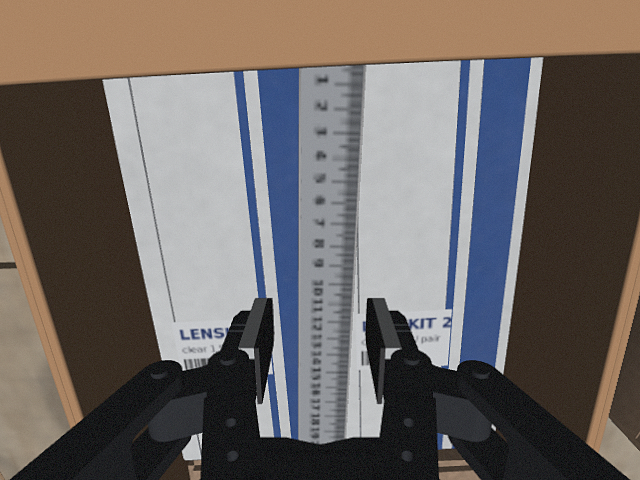

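View pics/s2.png

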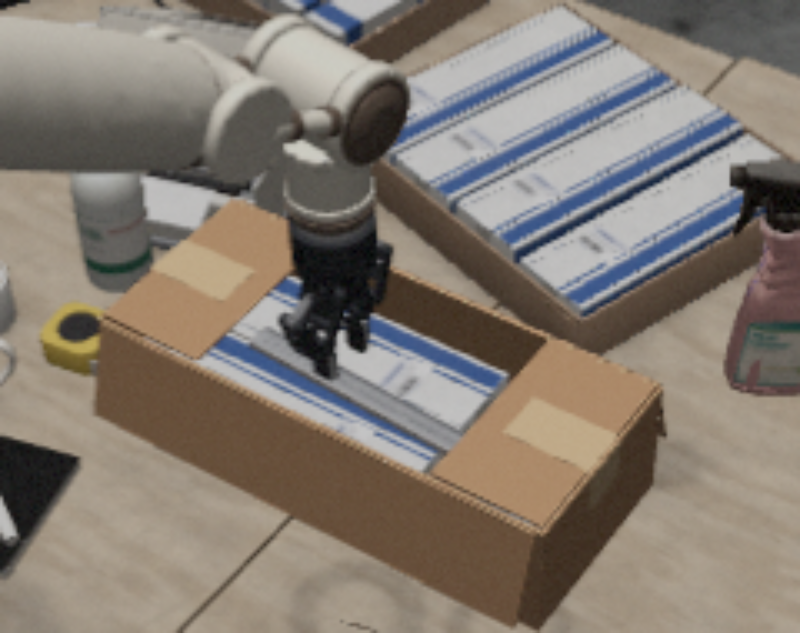

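Call:
{"method": "arm_command", "body": {
  "commands": [
    [[0.45, 0.7, 0, 0.3, 1.0, 0.6, 0], [0.45, 0.7, 0, 0, 0, 0, 0], [0.45, 0.5, 0, 0, 0, 0, 0], [0.45, 0.3, 0, 0, 0, 0, 0], [0.45, 0, 0, 0, 0, 0, 0], [0.45, 0, 0, 0, 0, 0, 0]]
  ]
}}

```text
clock: 5.12
position: [0.5596, 0.0484, 0.0814]
orientation: [-7.0, 89.6, -9.6]
ft_force: [-0.0, -0.3, 0.7]
gripper_width: 0.447
```

Run:
```python
from h import *
plan([.5555,.0495,.07],target(1))
f=cams.grab_frame('wrist');cv2.imwrite('pics/w3.png',f)
```

```text
clk 5.12 tcp [0.5596 0.0484 0.0814] tool axes x,y,z [[0.007, -0.001, -1.0], [0.046, 0.999, -0.001], [0.999, -0.046, 0.007]] F [-0.  -0.3  0.7] w 0.447 q [ -7.4  16.3 101.2  -0.   62.2  -4.7]
turn(tool) [0.02 0.38 0.05] shift now cm [ 1.13  0.09 -0.43] shift after turn cm [ 1.14  0.09 -0.42]
```

View pics/w3.png

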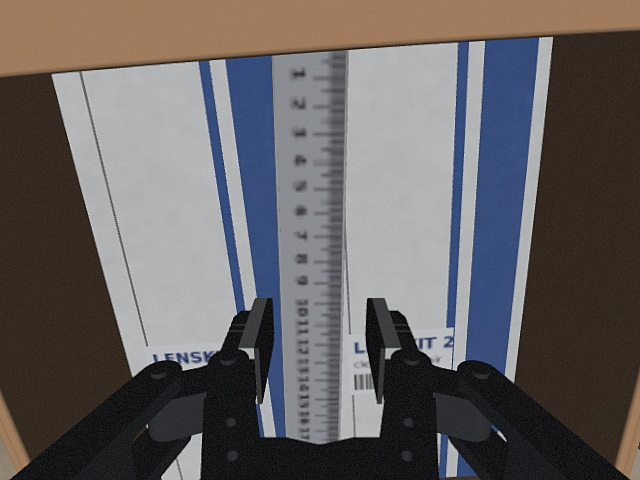

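Call:
{"method": "arm_command", "body": {
  "commands": [
    [[0.45, 0.3, 0, -0.25, 0, 0.3, 0], [0.45, 0.3, 0, 0, 0, 0, 0], [0.45, 0, 0, 0, 0, 0, 0], [0.45, 0, 0, 0, 0, 0, 0]]
  ]
}}

```text
clock: 5.5
position: [0.5569, 0.0485, 0.0751]
orientation: [-35.7, 89.9, -38.4]
ft_force: [-0.4, -0.4, -0.8]
gripper_width: 0.452
```

Run:
```python
from h import *
plan([.5555,.0495,.07],target(1))
f=cams.grab_frame('wrist');cv2.imwrite('pics/w4.png',cv2.resize(f[240:480,160:480],(800,600)))
```

```text
clk 5.5 tcp [0.5569 0.0485 0.0751] tool axes x,y,z [[0.001, -0.001, -1.0], [0.046, 0.999, -0.001], [0.999, -0.046, 0.001]] F [-0.4 -0.4 -0.8] w 0.452 q [ -7.4  16.7 101.5  -0.   61.8  -4.7]
turn(tool) [0.02 0.07 0.05] shift now cm [ 0.51  0.09 -0.15] shift after turn cm [ 0.51  0.09 -0.15]
```

View pics/w4.png

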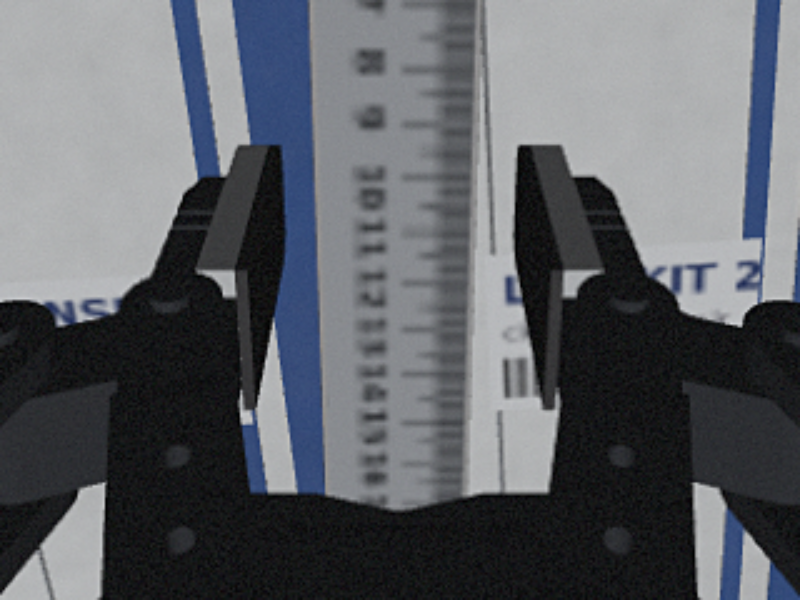

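Call:
{"method": "arm_command", "body": {
  "commands": [
    [[0.45, 0.25, 0, -0.05, 0, 0, 0], [0.45, 0.15, 0, 0, 0, 0, 0], [0.45, 0, 0, 0, 0, 0, 0]]
  ]
}}

```text
clock: 5.8
position: [0.5566, 0.0485, 0.071]
orientation: [-26.6, 89.9, -29.3]
ft_force: [-0.1, 0.5, 1.1]
gripper_width: 0.451
```

Call:
{"method": "arm_command", "body": {
  "commands": [
    [[0.4, 0.15, 0, 0, 0, 0, 0], [0.4, 0, 0, 0, 0, 0, 0]]
  ]
}}

```text
clock: 5.97
position: [0.5565, 0.0485, 0.0693]
orientation: [-27.7, 89.9, -30.3]
ft_force: [0.2, 1.0, 0.2]
gripper_width: 0.398
```

Call:
{"method": "arm_command", "body": {
  "commands": [
    [[0.38, 0.12, 0, 0, 0, 0, 0], [0.38, 0.05, 0, 0, 0, 0, 0], [0.38, 0, 0, 0, 0, 0, 0]]
  ]
}}

```text
clock: 6.22
position: [0.5566, 0.0485, 0.0674]
orientation: [-26.7, 89.9, -29.4]
ft_force: [-1.2, -0.6, 0.1]
gripper_width: 0.379
```

Close now, watching force.

Call:
{"method": "arm_command", "body": {
  "commands": [
    [[0.3, 0, 0, 0, 0, 0, 0], [0.2, 0, 0, 0, 0, 0, 0], [0.1, 0, 0, 0, 0, 0, 0], [0, 0, 0, 0, 0, 0, 0], [0, 0, 0, 0, 0, 0, 0]]
  ],
  "newtons": 60
}}

```text
clock: 6.63
position: [0.5568, 0.0485, 0.0682]
orientation: [-25.4, 89.9, -28.1]
ft_force: [0.4, 0.2, 0.6]
gripper_width: 0.291
```

Run:
```python
from h import *
plan([.5555,.0495,.09],target(1))
f=cams.grab_frame('wrist');cv2.imwrite('pics/w5.png',cv2.resize(f[240:480,160:480],(800,600)))
```

```text
clk 6.63 tcp [0.5568 0.0485 0.0682] tool axes x,y,z [[0.002, -0.001, -1.0], [0.046, 0.999, -0.001], [0.999, -0.046, 0.002]] F [0.4 0.2 0.6] w 0.291 q [ -7.4  17.2 101.7  -0.   61.   -4.7]
turn(tool) [0.03 0.11 0.05] shift now cm [-2.18  0.09 -0.13] shift after turn cm [-2.18  0.09 -0.13]
```

View pics/w5.png

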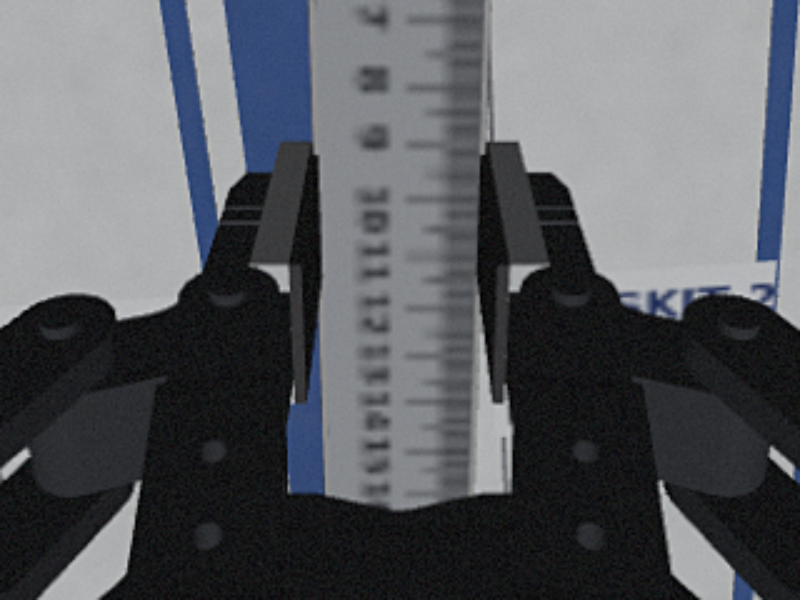

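Call:
{"method": "arm_command", "body": {
  "commands": [
    [[0, -0.4, 0, 0, 0, 0, 0], [0, -0.6, 0, 0, 0, 0, 0], [0, -0.6, 0, 0, 0, 0, 0], [0, -0.4, 0, 0, 0, 0, 0], [0, 0, 0, 0, 0, 0, 0], [0, 0, 0, 0, 0, 0, 0]]
  ]
}}

```text
clock: 7.18
position: [0.5565, 0.0486, 0.0902]
orientation: [-25.6, 89.9, -28.2]
ft_force: [0.2, -0.1, -0.6]
gripper_width: 0.294
```

Run:
```python
from h import *
plan([.5555,.0135,.09],target(1))
f=cams.grab_frame('wrist');cv2.imwrite('pics/w6.png',f)
f=cams.grab_frame('scene');cv2.imwrite('pics/s6.png',cv2.resize(f[100:290,200:440],(800,633)))
```

```text
clk 7.18 tcp [0.5565 0.0486 0.0902] tool axes x,y,z [[0.002, -0.001, -1.0], [0.046, 0.999, -0.001], [0.999, -0.046, 0.002]] F [ 0.2 -0.1 -0.6] w 0.294 q [ -7.4  15.3 101.2  -0.   63.4  -4.7]
turn(tool) [0.02 0.09 0.04] shift now cm [ 0.02 -3.51  0.06] shift after turn cm [ 0.02 -3.51  0.06]
```

View pics/w6.png

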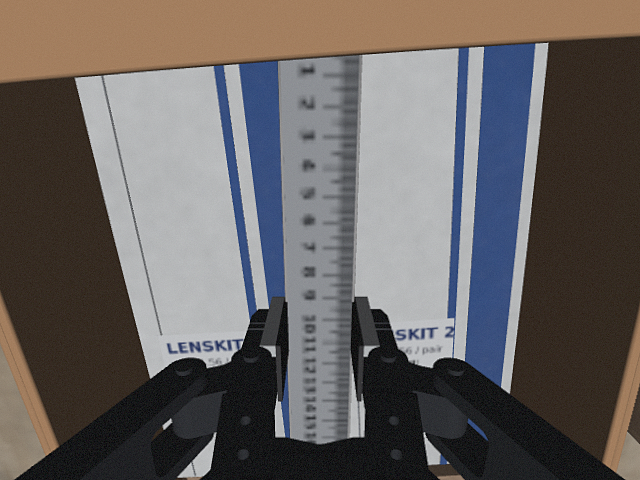

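View pics/s6.png

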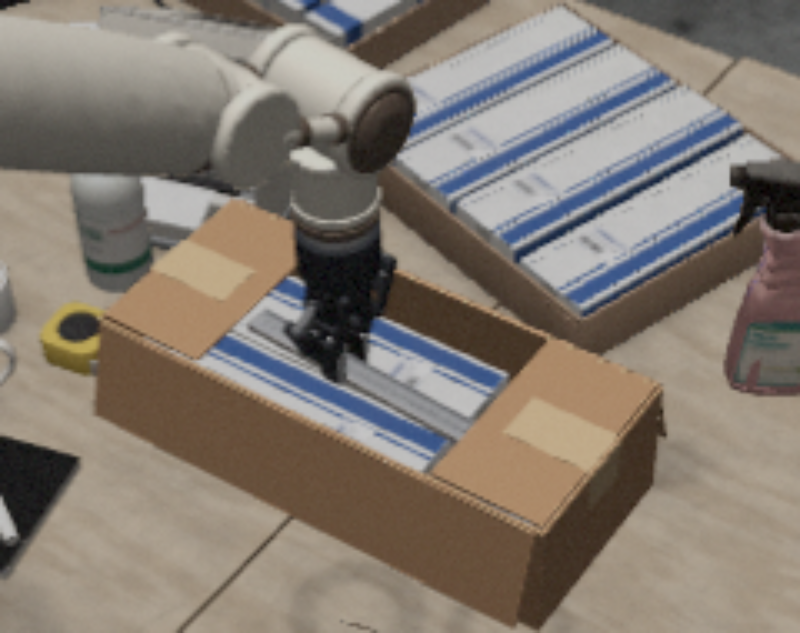

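Call:
{"method": "arm_command", "body": {
  "commands": [
    [[0, 0, -0.6, 0, 0, 0, 0], [0, 0, -0.8, 0, 0, 0, 0], [0, 0, -0.8, 0, 0, 0, 0], [0, 0, -0.8, 0, 0, 0, 0], [0, 0, -0.4, 0, 0, 0, 0], [0, 0, 0, 0, 0, 0, 0], [0, 0, 0, 0, 0, 0, 0]]
  ]
}}

```text
clock: 7.87
position: [0.5537, 0.0099, 0.0887]
orientation: [-138.2, 89.9, -140.9]
ft_force: [0.9, -0.0, -1.1]
gripper_width: 0.293
```

Run:
```python
from h import *
plan([.5555,.0105,.1],target(1))
f=cams.grab_frame('wrist');cv2.imwrite('pics/w7.png',f)
f=cams.grab_frame('scene');cv2.imwrite('pics/s7.png',cv2.resize(f[100:290,200:440],(800,633)))
```

```text
clk 7.87 tcp [0.5537 0.0099 0.0887] tool axes x,y,z [[-0.001, -0.001, -1.0], [0.048, 0.999, -0.001], [0.999, -0.048, -0.001]] F [ 0.9 -0.  -1.1] w 0.293 q [-1.140e+01  1.490e+01  1.019e+02 -1.000e-01  6.330e+01 -8.700e+00]
turn(tool) [-0.06 -0.06  0.05] shift now cm [-1.13  0.06  0.17] shift after turn cm [-1.13  0.07  0.17]
```

View pics/w7.png

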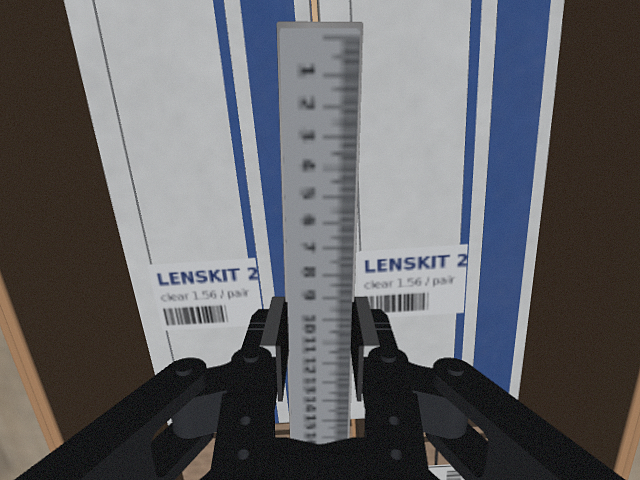

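View pics/s7.png

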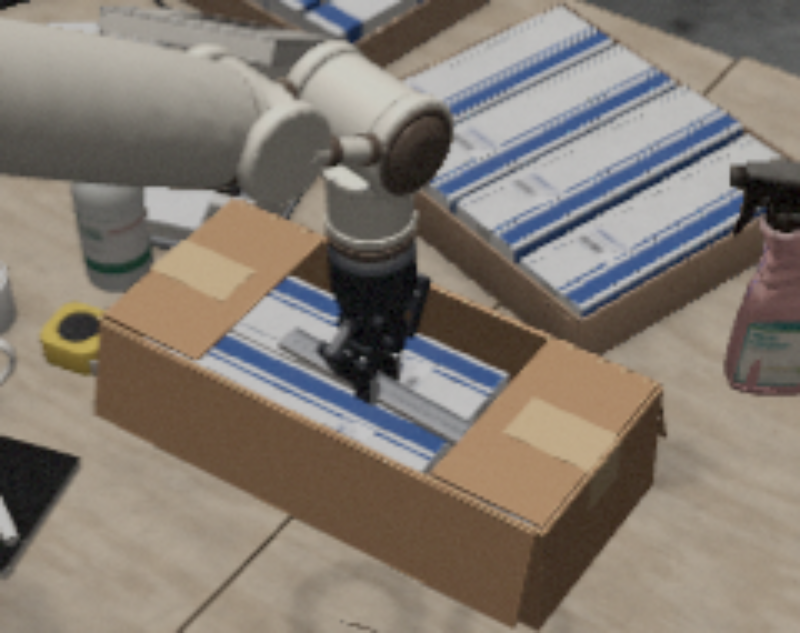

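Call:
{"method": "arm_command", "body": {
  "commands": [
    [[0, -0.8, 0, 0.1, 0, 0, 2.0], [0, -0.8, 0, 0, 0, 0, 2.5], [0, -0.8, 0.05, 0, 0, 0, 2.5], [0, -0.75, 0.1, 0, 0, 0, 2.5], [0, -0.75, 0.1, 0, 0, 0, 2.5], [0, 0, 0, 0, 0, 0, 0], [0, 0, 0, 0, 0, 0, 0]]
  ]
}}

```text
clock: 8.55
position: [0.5543, 0.0127, 0.1289]
orientation: [90.5, 77.5, 88.1]
ft_force: [-0.9, 0.5, -0.9]
gripper_width: 0.295
```

```bash
cat >> h.py <<'E'
def geo(l2=.205):
    s=sensors.read_state();C=RM(s['orientation']).as_matrix();x,y=C[:,0],C[:,1]
    Q=s['position']-.0045*x
    e=Q-l2*y;l=Q+(.31-l2)*y
    t=(-.111-Q[1])/y[1]
    print('tilt',round(np.degrees(np.arcsin(y[2])),2),'Q',Q.round(4),'low end',e.round(4),'(goods clr %.4f)'%(e[2]-.072),'high end',l.round(4),'at right flap edge top z %.4f (<.129)'%((Q+t*y)[2]+.0045))
E
python3 - <<'E'
from h import *
plan([.5555,.0105,.165],target(1,25)); geo()
E
```

```text
clk 8.55 tcp [0.5543 0.0127 0.1289] tool axes x,y,z [[0.007, 0.216, -0.976], [0.041, 0.975, 0.216], [0.999, -0.042, -0.002]] F [-0.9  0.5 -0.9] w 0.295 q [-18.   12.4 100.7  12.7  70.8 -20.2]
turn(tool) [ 0.22 -0.18 12.51] shift now cm [-3.58  0.57  0.13] shift after turn cm [-3.37  1.33  0.13]
tilt 12.49 Q [0.5542 0.0118 0.1332] low end [ 0.5458 -0.1882  0.0889] (goods clr 0.0169) high end [0.5586 0.1142 0.1559] at right flap edge top z 0.1105 (<.129)
```

Call:
{"method": "arm_command", "body": {
  "commands": [
    [[0, -0.75, 0.15, 0, 0, 0, 2.5], [0, -0.75, 0.2, 0, 0, 0, 2.5], [0, -0.7, 0.25, 0, 0, 0, 2.5], [0, -0.7, 0.25, 0, 0, 0, 2.5], [0, -0.6, 0.25, 0, 0, 0, 2.5], [0, 0, 0, 0, 0, 0, 0], [0, 0, 0, 0, 0, 0, 0]]
  ]
}}

```text
clock: 9.13
position: [0.5522, 0.0172, 0.163]
orientation: [91.1, 64.9, 88.9]
ft_force: [-0.3, 0.1, -0.6]
gripper_width: 0.297
```

Run:
```python
from h import *
plan([.5555,.0905,.205],target(1,25)); geo()
f=cams.grab_frame('wrist');cv2.imwrite('pics/w8.png',f)
f=cams.grab_frame('scene');cv2.imwrite('pics/s8.png',cv2.resize(f[100:290,200:440],(800,633)))
```

```text
clk 9.13 tcp [0.5522 0.0172 0.163 ] tool axes x,y,z [[0.008, 0.424, -0.906], [0.036, 0.905, 0.424], [0.999, -0.036, -0.008]] F [-0.3  0.1 -0.6] w 0.297 q [-23.9  12.4  99.1  23.4  79.6 -28.3]
turn(tool) [ 0.36 -0.69 -0.09] shift now cm [-0.7   8.42  0.04] shift after turn cm [-0.71  8.42 -0.01]
tilt 25.09 Q [0.5521 0.0153 0.167 ] low end [ 0.5448 -0.1702  0.0801] (goods clr 0.0081) high end [0.5559 0.1104 0.2116] at right flap edge top z 0.1124 (<.129)
```

View pics/s8.png

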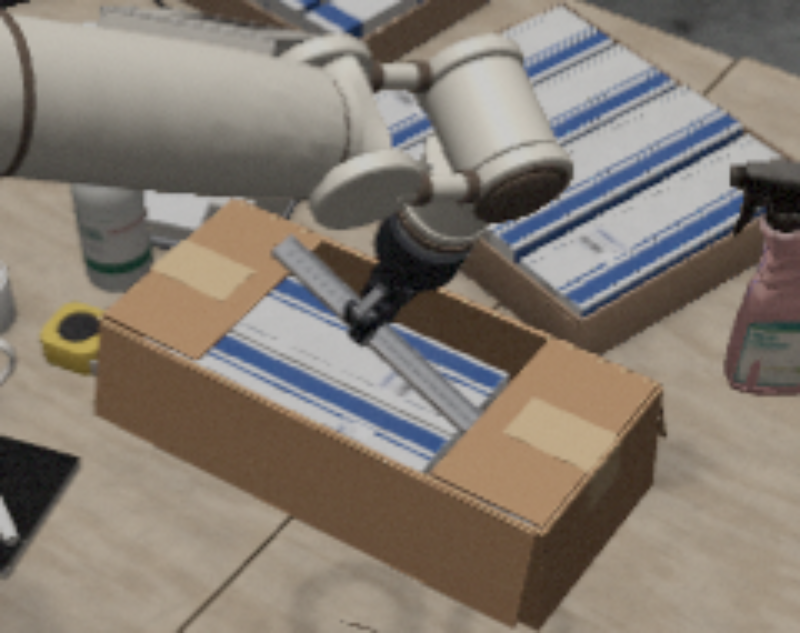

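View pics/w8.png

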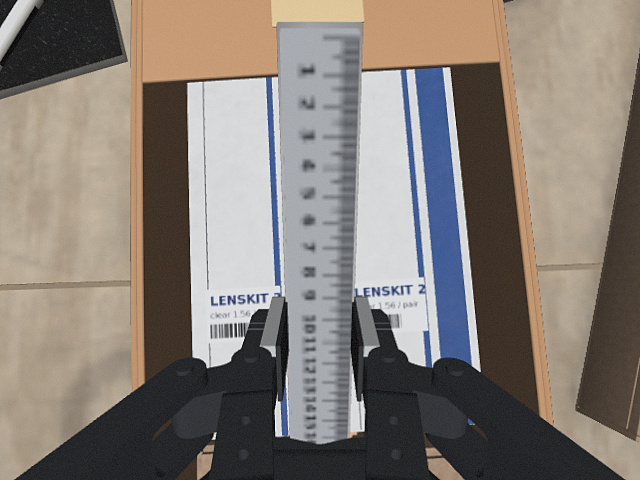

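Call:
{"method": "arm_command", "body": {
  "commands": [
    [[0, 0, 0.6, 0, 0, 0, 0], [0, 0, 1, 0, 0, 0, 0], [0, 0, 1, 0, 0, 0, 0], [0, 0, 1, 0, 0, 0, 0], [0, 0, 1, 0, 0, 0, 0], [0, 0, 1, 0, 0, 0, 0], [0, 0, 1, 0, 0, 0, 0], [0, 0, 1, 0, 0, 0, 0], [0, 0, 1, 0, 0, 0, 0], [0, 0, 0.6, 0, 0, 0, 0], [0, 0, 0, 0, 0, 0, 0], [0, 0, 0, 0, 0, 0, 0]]
  ]
}}

```text
clock: 10.23
position: [0.5545, 0.1143, 0.2064]
orientation: [91.0, 65.0, 89.3]
ft_force: [-0.5, 0.2, -0.7]
gripper_width: 0.295
```

Run:
```python
from h import *
plan([.5555,.1,.32],target(1,25)); geo()
f=cams.grab_frame('scene');cv2.imwrite('pics/s9.png',cv2.resize(f[60:290,180:440],(800,708))[:600])
```

```text
clk 10.23 tcp [0.5545 0.1143 0.2064] tool axes x,y,z [[0.005, 0.423, -0.906], [0.03, 0.906, 0.423], [1.0, -0.029, -0.008]] F [-0.5  0.2 -0.7] w 0.295 q [-14.    8.5  98.4  24.7  80.2 -18.1]
turn(tool) [ 0.72 -0.82  0.01] shift now cm [-10.9    3.51   0.05] shift after turn cm [-10.9    3.51   0.17]
tilt 25.0 Q [0.5545 0.1124 0.2105] low end [ 0.5484 -0.0733  0.1238] (goods clr 0.0518) high end [0.5576 0.2075 0.2548] at right flap edge top z 0.1108 (<.129)
```

View pics/s9.png

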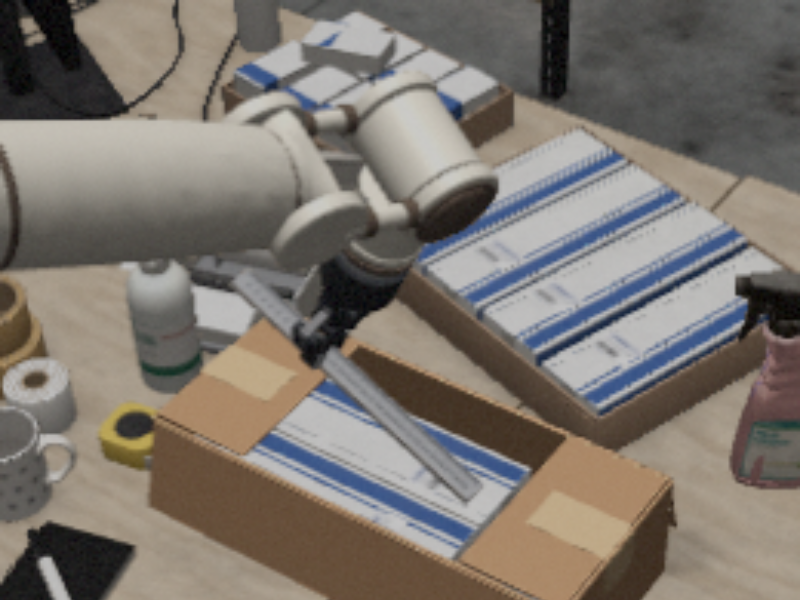

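Right end clear of the flap with the rule tilted. Now straight up about 12 cm.

Call:
{"method": "arm_command", "body": {
  "commands": [
    [[0, -0.7, 0.3, 0, 0, 0, 0], [0, -1.4, 0.6, 0, 0, 0, 0], [0, -1.4, 0.6, 0, 0, 0, 0], [0, -1.4, 0.6, 0, 0, 0, 0], [0, -1.4, 0.6, 0, 0, 0, 0], [0, -1.4, 0.6, 0, 0, 0, 0], [0, -1.4, 0.6, 0, 0, 0, 0], [0, -1.0, 0.5, 0, 0, 0, 0], [0, -0.5, 0.2, 0, 0, 0, 0], [0, 0, 0, 0, 0, 0, 0], [0, 0, 0, 0, 0, 0, 0]]
  ]
}}

```text
clock: 11.2
position: [0.5549, 0.1058, 0.3273]
orientation: [91.9, 65.0, 89.6]
ft_force: [-0.0, -0.8, -1.3]
gripper_width: 0.293
```

Run:
```python
from h import *
plan([.5555,.05,.31],target(1,0)); geo()
```

```text
clk 11.2 tcp [0.5549 0.1058 0.3273] tool axes x,y,z [[0.003, 0.422, -0.907], [0.04, 0.906, 0.422], [0.999, -0.037, -0.014]] F [-0.  -0.8 -1.3] w 0.293 q [-14.9   3.9  89.6  24.2  92.9 -12.7]
turn(tool) [  0.34  -0.91 -24.96] shift now cm [-0.79 -5.78  0.29] shift after turn cm [ 1.73 -5.57  0.32]
tilt 24.96 Q [0.5549 0.1039 0.3314] low end [ 0.5467 -0.0818  0.2449] (goods clr 0.1729) high end [0.5591 0.199  0.3757] at right flap edge top z 0.2358 (<.129)
```

Call:
{"method": "arm_command", "body": {
  "commands": [
    [[0, 0, -0.5, 0, 0, -0.2, -2.5], [0, 0, -0.6, 0, 0, -0.2, -3], [0, 0, -0.6, 0, 0, -0.2, -3], [0, 0, -0.6, 0, 0, -0.2, -3], [0, 0, -0.6, 0, 0, 0, -3], [0, 0, -0.6, 0, 0, 0, -3], [0, 0, -0.6, 0, 0, 0, -3], [0, 0, -0.6, 0, 0, 0, -2.5], [0, 0, -0.4, 0, 0, 0, -2], [0, 0, 0, 0, 0, 0, 0], [0, 0, 0, 0, 0, 0, 0], [0, 0, 0, 0, 0, 0, 0]]
  ]
}}

```text
clock: 12.2
position: [0.5471, 0.0546, 0.3005]
orientation: [-146.6, 88.3, -149.0]
ft_force: [1.2, 0.6, -0.4]
gripper_width: 0.291
```

Run:
```python
from h import *
plan([.5555,.05,.31],target(1,0)); geo()
for c in('top','scene','wrist'): cv2.imwrite(f'pics/{c}f.png',cams.grab_frame(c))
s=sensors.read_state();print(s['qd'].round(2))
cal=cams.calibration('top')
for t in('tape_measure','tape_roll_2'):
    for r in cams.pinpoint('top',t)[:1]: print(t,r,onplane(cal,r['xy'],0).round(4))
```

```text
clk 12.2 tcp [0.5471 0.0546 0.3005] tool axes x,y,z [[-0.026, -0.015, -1.0], [0.043, 0.999, -0.016], [0.999, -0.043, -0.025]] F [ 1.2  0.6 -0.4] w 0.291 q [-6.3  4.4 88.8 -1.  88.1 -3.8]
turn(tool) [ 0.22 -1.43  0.95] shift now cm [-0.97 -0.44  0.84] shift after turn cm [-0.95 -0.42  0.86]
tilt -0.94 Q [0.5472 0.0546 0.305 ] low end [ 0.5385 -0.1501  0.3084] (goods clr 0.2364) high end [0.5517 0.1595 0.3032] at right flap edge top z 0.3122 (<.129)
[ 0.06 -0.16 -0.45 -0.1  -0.02  0.2 ]
tape_measure {'xy': [173.7, 240.9], 'confidence': 0.82} [0.5083 0.3456 0.    ]
tape_roll_2 {'xy': [489.8, 266.6], 'confidence': 0.6} [ 0.4431 -0.4826  0.    ]
```

View pics/topf.png

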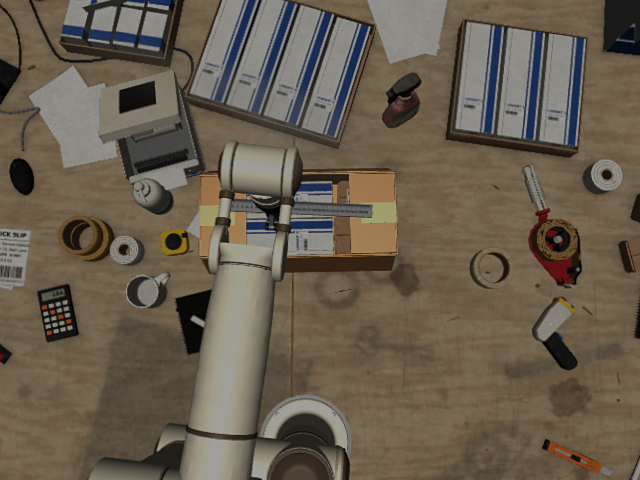

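View pics/scenef.png

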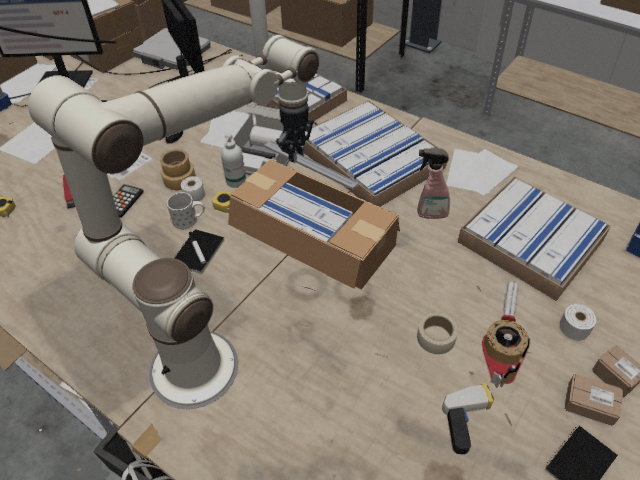

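View pics/wristf.png

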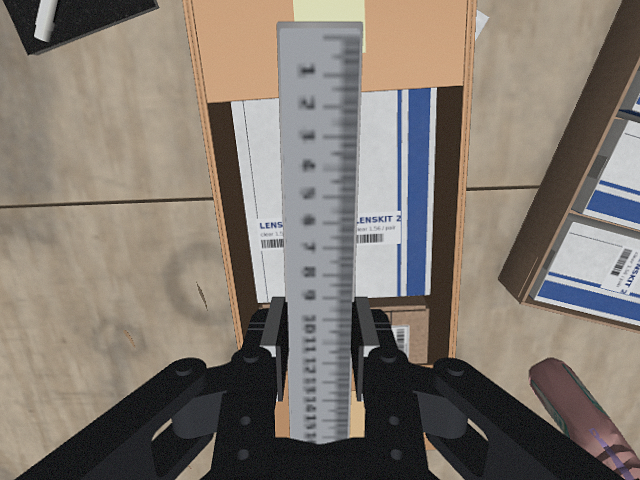

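Call:
{"method": "arm_command", "body": {
  "commands": [
    [[0, 0, 0, 0, 0, -0.7, 0.5], [0, 0, 0, 0, 0, -0.6, 0.4], [0, 0, 0, 0, 0, 0, 0], [0, 0, 0, 0, 0, 0, 0], [0, 0, 0, 0, 0, 0, 0], [0, 0, 0, 0, 0, 0, 0], [0, 0, 0, 0, 0, 0, 0], [0, 0, 0, 0, 0, 0, 0]]
  ]
}}

```text
clock: 13.12
position: [0.5476, 0.0536, 0.3021]
orientation: [9.5, 89.8, 6.9]
ft_force: [-0.2, -0.1, -1.4]
gripper_width: 0.295
```

Run:
```python
from h import *
from rig import workorder
plan([.5555,.05,.31],target(1,0)); geo()
s=sensors.read_state();print(s['qd'].round(2))
a=cv2.imread('pics/top0.png');b=cv2.imread('pics/topf.png')
for n,(x0,x1,y0,y1) in dict(measure=(160,190,225,258),roll=(465,515,243,293)).items():
    A=a[y0:y1,x0:x1].astype(np.float32).mean(2);B=b[y0:y1,x0:x1].astype(np.float32).mean(2)
    print(n,cv2.phaseCorrelate(A,B))
if np.abs(s['qd']).max()<1.5 and s['gripper_width']>.25: print(workorder.finish_job())
```

```text
clk 13.12 tcp [0.5476 0.0536 0.3021] tool axes x,y,z [[0.003, 0.0, -1.0], [0.044, 0.999, 0.001], [0.999, -0.044, 0.003]] F [-0.2 -0.1 -1.4] w 0.295 q [-7.   3.  90.1  0.  86.7 -4.5]
turn(tool) [ 0.12  0.19 -0.03] shift now cm [-0.79 -0.33  0.81] shift after turn cm [-0.79 -0.32  0.8 ]
tilt 0.03 Q [0.5476 0.0536 0.3066] low end [ 0.5385 -0.1512  0.3065] (goods clr 0.2345) high end [0.5523 0.1585 0.3067] at right flap edge top z 0.3110 (<.129)
[ 0.14  0.1  -0.04 -0.09  0.   -0.01]
measure ((0.06826771543567034, 0.0033128143253087217), 0.9847265053678442)
roll ((-0.01981755737735824, -0.023930143646165192), 0.9816122093200683)
the job is handed in; nothing more can be done
None
```

The rule is out of the carton and still held in the gripper, and the job is handed in at 13.1 s of the 45 s allowed.

I gripped the rule about 105 mm from its left end, lifted it 2 cm and slid it 4 cm to the right so the left end cleared its flap. I then tilted it about 25° with the left end up, drew it out along its own length through the gap, raised it clear and levelled it.

What the last checks showed:
- **Pose:** by the measured tool pose the rule is level to about 0.1° and at rest. Its underside is at about z = 0.30 m, roughly 17 cm above the flaps.
- **Flaps:** I did not measure the bend. In the pictures both lie as at the start. By calculation the rule stayed about 16 mm or more below the right flap's underside. The wrist force read about 1–2 N at every step.
- **Tape measure and tape roll:** comparing the first and last top pictures shows no shift, under 0.1 pixel for each. The network's own estimate for the tape measure differed by about 10 mm between looks. I put that down to its scatter, because the pictures themselves match.

One early disagreement: the two cameras' estimates of the rule's ends gave a length about 10 mm short of 310 mm. I took the middle and left margin for that error.

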